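Roll the caster wheel into the inspection pocket and close the cam

TASK

Roll the standing caster wheel along the lane on its tread, over the yellow sill and into the pocket under the camera head, pushing it gently and slowly, never flicking it, lifting it off, or letting it lean or fall over. Then turn the cam by its red pin until its red high point presses squarely on the sprung plunger, and let go, leaving the wheel standing in the pocket. Do not knock the camera head or move the other things on the table.

Things in the scene. Friction and masses are not known exactly. Their poses are not given: they have to be found in the camera images.
- wheel_center (a point): Centre of the caster wheel: black rubber tread 90 mm in diameter, 32 mm wide, blue core, 0.2 to 0.4 kg, standing on its tread in the lane. y axis: the axle (level while it stands); z axis: towards the yellow mark on the rim, which starts on top and goes round as the wheel rolls. Nothing holds it: it can tip sideways, and rolls on if pushed fast; keep under about 0.15 m/s.
- pocket (a point): Where the wheel's centre must end, 53.5 mm above the table. x axis: along the lane in the rolling direction; y: to its left; z up. The pocket lies between the sill and a black end stop (face at x 34.5 mm, top 24 mm above the table). Pushed until its centre is past the sill, the wheel drops the last bit by itself and stays.
- sill (a point): Crest of the yellow round sill across the lane, 16.5 mm before the pocket point, same axes. It is 11 mm above the table: 5 mm above the lane plate, 2.5 mm above the pocket floor beyond it.
- lane_mouth (a point): Mouth of the kerbs, on the lane's centre line 146 mm before the pocket point, on the grey plate's top, 6 mm above the table; same axes. The flat plate is 120 mm wide and begins 100 mm further back. Aluminium kerbs, tops 14 mm above the table, narrow from about 70 mm apart here to 38 mm apart 100 mm before the pocket point, then run straight into the pocket.
- hood: Fixed blue camera head over the pocket, on an aluminium post beyond it. Origin 53.5 mm directly below the pocket point, same axes. The head spans x -68 to +40 mm, y -23 to +23 mm, 125 to 170 mm above the table; the post, 30 mm square and 176 mm high, at x 63 to 93 mm. A tool held upright cannot follow the wheel under it; lean it back 30 to 45 degrees, tips leading.
- cam_axis (a point): Axis of the cam, at half the cam's height, 27 mm above the table, at pocket x 0, y -115 mm. The cam is an eccentric steel disc, 40 mm across, 8 mm off-centre, turning about the vertical. A red stripe marks its high point, 28 mm from the axis.
- handle (a point): Where to grip the upright red pin of the cam: 12 mm diameter, 43 to 91 mm above the table, this point at 71 mm. It stands 50 mm from the cam axis, opposite the high point, on a black arm with its top 43 mm above the table. Pinched from above it turns freely between the fingers as it is led along its arc; the cam takes about 0.1 N m to turn and stays where it is left.
- cam (a joint): Cam angle in rad, growing anticlockwise seen from above, 0 to 2.6. At 2.0 the high point faces the plunger squarely: the handle then points directly away from the wheel, along the pocket's -y. Beyond 2.0 the high point has gone past. Starts between 0 and 0.5.
- plunger (a joint): Slide of the sprung plunger in m: 0 is back, 0.006 with the cam's high point on it. Its steel foot faces the cam and its orange pad then closes in beside the wheel. The spring (350 N/m) pushes it back to 0.
- spare: Bystander: spare wheel lying flat, 90 mm diameter, 32 mm high; origin at the centre of its underside.
- cup: Bystander: paper cup, 76 mm diameter, 100 mm high; origin at the centre of its underside.
- driver: Bystander: red screwdriver lying on the table, about 200 mm long; origin under its middle.
- mouse: Bystander: round black computer mouse, 62 mm across, 34 mm high; origin at the centre of its underside.
- bearing_tray: Bystander: open blue tray, 120 x 90 x 35 mm; origin at the centre of its underside.
- tape: Bystander: cardboard tape ring lying flat, 100 mm diameter, 24 mm high; origin at the centre of its underside.
Not all that is in view belongs to the job. Leave any green or turquoise look-alike of the part that bears wheel_center alone.

How it is judged:
On the way, in this order (a step that is already met when the one before it is completed fails the run):
1. the wheel has rolled, not slid: its yellow mark has gone from the top to below axle height (angle between wheel_center's own z axis and vertical above 1.7 rad and height (world z) of wheel_center below 0.07 m), for 0.02 s.
2. the wheel stands in the pocket, past the sill (x of wheel_center in the frame of pocket between -0.007 and 0.007 m and y of wheel_center in the frame of pocket between -0.008 and 0.008 m and z of wheel_center in the frame of pocket between -0.005 and 0.005 m and angle between the y axis of wheel_center and the y axis of pocket, either way round below 0.12 rad), for 0.2 s.
3. the cam's high point is on the plunger (value of joint cam between 1.8 and 2.2 rad and value of joint plunger above 0.005 m), for 0.2 s.
At the end, for the whole second after the job is handed in: The wheel stands at rest in the pocket: centre within 7 mm along and 8 mm across of the pocket point, within 5 mm in height, axle within 0.12 rad of square; the cam is within 0.2 rad of 2.0 and the plunger is pushed out at least 5 mm, both at rest (all of step 2 and all of step 3 and linear speed of wheel below 0.01 m/s and velocity of joint cam between -0.05 and 0.05 rad/s); the robot touches nothing.
It fails at once if the wheel leans more than 25 degrees or falls over (angle between wheel_center's own y axis and vertical below 1.134 rad).
It fails at once if the wheel is lifted more than about 15 mm off (height (world z) of wheel_center above 0.07 m).
It fails at once if the wheel is flicked: faster than 0.3 m/s (linear speed of wheel above 0.3 m/s).
It fails at once if the camera head is knocked with more than 12 N (contact force between any of the arm, the fingers and hood above 12 N).
It fails at once if one of the six bystanders (spare wheel, cup, screwdriver, mouse, tray, tape ring) is moved more than 20 mm (distance of any of spare, cup, driver, mouse, bearing_tray, tape from where it was at the start of the episode above 0.02 m).
It also fails if it takes over 67 s, if anything falls off the work surface, if the arm or the gripper's body presses on something with over 40 N, if the wrist force passes 120 N, or if a joint passes its speed limit or range.

ROBOT

A 6-joint arm with a two-finger parallel gripper is mounted at the origin on the work surface. World frame = base frame: x ahead of the robot, y to its left, z up, the work surface at z = 0. Lengths are in m, angles in rad, forces in N, time in s.
With the tool pointing down it reaches from about 0.25 to 0.775 m from the base axis. Payload 4 kg.
Tool frame: the origin (TCP) lies midway between the tips of the shut fingers; the grasp point (between the pads) lies 19 mm behind it; z points along the fingers, x is the direction in which the jaws open and shut, and the axes are right-handed (so a half turn about z gives the same grasp; the last joint's range is limited). The gripper opens to 94 mm and grips with 3 to 60 N. Pads are 16 mm wide; open, the fingers measure 119 mm over their backs; the gripper's body (75 mm by 177 mm) begins 78 mm behind the grasp point.
Start: joints at [1.184, 0.087, 1.371, -0, 1.684, -0.103], TCP at [0.154, 0.528, 0.206] pointing down, gripper open.
Joint ranges: [-3.1, 3.1], [-0.76, 2.03], [0.27, 2.55], [-1.08, 4.22], [0.17, 2.65], [-2.57, 2.57]. Speed limits (rad/s): [2.79, 2.79, 3.14, 3.14, 3.14, 3.14].

INTERFACE

Orientations are given as [roll, pitch, yaw] about the fixed x, y, z axes, in that order (R = Rz(yaw) Ry(pitch) Rx(roll)).
In Python, from bench import robot, eyes, close_job gives the robot as it stands.
- The arm moves only by the shell command python3 -m jog 'ROWS'. ROWS is JSON, a list of rows, each a list of 3 entries, a list of its own where there are three numbers: the turn, a rotation vector about the tool's x, y, z in degrees, then the shift along the tool's x, y, z in mm, then the closure, from -1 (fully open) to 1 (shut). In form: [[[wx, wy, wz], [x, y, z], claw], ...]. A call has 1 to 5 rows; each row is the pose to reach, as a shift and turn from the pose commanded when the call began, along the tool's axes at that moment; what a row does not reach only later rows make up. A row lasts 1/10 s, in which the tool goes at most 50 mm and 8.59 degrees, less where a joint would pass 70% of its speed; a pose out of reach is approached as far as the arm can. A call with a gripper value outside its range is refused whole. The fingers move at their own pace and stop on an object; the grip force is fixed at half the most. Time passes only in rows, so rows that repeat a pose let the fingers close. It gives the time, the measured TCP pose, the force and the opening at its end, in the units of the state.
- robot.get_obs(): the state, without advancing time (a new reading comes with each control period).
- eyes.snapshot(name): name is "side" or "top" or "wrist"; returns (picture, depth): 420x560x3 uint8, red, green, blue; 420x560 float32, m along the optical axis (not along the pixel's ray), 0 where there is no reading.
- eyes.camera_params(name): a dict with "mtx" (3x3 intrinsics, pixels), "world_to_cam" (4x4, takes a point from world to camera coordinates). Camera axes: x right, y up, looking along -z (the intrinsics and any distortion apply to the point x, -y, -z); pixel columns grow to the right and rows downward; lengths in m; the calibration is good to about 2 mm. A picture is of the moment at which its call begins: read the wrist's pose just before it. camera_params takes no time and is no camera call; for the wrist camera it gives the pose at the moment of the call.
- close_job(): hands the job in, once; it reports no verdict.
The state is a dict: "time": time; "joint_positions": joint angles; "qvel": joint speeds; "joint_torque": joint torques, N m; "tool_pos": TCP position; "ee_rot": TCP orientation; "wrist_force": force on the tool from outside, world axes, zero at the start; "wrist_torque": the same for the moment, N m; "width": finger opening in m.
Only numpy, scipy, OpenCV 4.12 (cv2) and the standard library are available. Lean on these libraries where they do the work, as an engineer would, in place of code of your own. Each camera call takes 0.05 s, during which the arm holds its last target. There are 200 camera calls.

## Working session

There is one attempt and no reset: what is moved stays moved. The work goes in short steps, Python scripts to look and compute and a shell command to move; the robot and the scene stay as the last step left them, time stands still between calls to the robot, and variables do not carry over. Pictures are saved under pics/ and viewed, about 8 in all and at most 12, crops included, and the job is handed in when it is done.

```bash
ls; mkdir -p pics; python3 - <<'E'
from bench import robot, eyes
import cv2,numpy as np
print(robot.get_obs())
for n in ["top","side"]:
    p,d=eyes.snapshot(n); np.savez(f"pics/{n}0.npz",p=p,d=d,**eyes.camera_params(n))
    cv2.imwrite(f"pics/{n}0.png",p[:,:,::-1]); print(n,eyes.camera_params(n))
E
```

```text
pics
{'time': 0.0, 'joint_positions': array([ 1.18390235e+00,  8.79108076e-02,  1.37223162e+00, -1.86626852e-05,
        1.68363283e+00, -1.03121966e-01]), 'qvel': array([ 2.29437430e-04,  6.99298155e-04, -1.05724768e-03, -1.08980133e-03,
       -2.63833448e-04, -7.29105120e-05]), 'joint_torque': array([ 4.57781844e-04, -3.40175629e+01, -3.02432513e+01,  7.21413642e-02,
        3.29866027e-02, -2.00011882e-04]), 'tool_pos': array([0.15379883, 0.52747703, 0.20433984]), 'ee_rot': array([-3.14138643e+00,  2.17291748e-03,  1.28702246e+00]), 'wrist_force': array([ 0.34781395,  0.78837498, -0.3167132 ]), 'wrist_torque': array([-0.04114568,  0.04101543, -0.02284476]), 'width': 0.0938408904197729}
top {'mtx': array([[433.52221113,   0.        , 280.08685001],
       [  0.        , 433.52221113, 205.06327407],
       [  0.        ,   0.        ,   1.        ]]), 'world_to_cam': array([[-1.66912719e-02, -9.99860645e-01,  3.03814907e-04,
        -2.52260487e-02],
       [ 9.97314554e-01, -1.66270959e-02,  7.13247501e-02,
        -5.68054574e-01],
       [-7.13097591e-02,  1.49349982e-03,  9.97453101e-01,
        -1.24371050e+00],
       [ 0.00000000e+00,  0.00000000e+00,  0.00000000e+00,
         1.00000000e+00]])}
side {'mtx': array([[425.1074099 ,   0.        , 267.27625656],
       [  0.        , 425.1074099 , 211.89326248],
       [  0.        ,   0.        ,   1.        ]]), 'world_to_cam': array([[ 0.93000712, -0.36720547,  0.01571297, -0.5243782 ],
       [ 0.19704247,  0.53421842,  0.8220614 , -0.14258381],
       [-0.3102596 , -0.76142683,  0.56918201, -1.21202503],
       [ 0.        ,  0.        ,  0.        ,  1.        ]])}
```

View pics/top0.png

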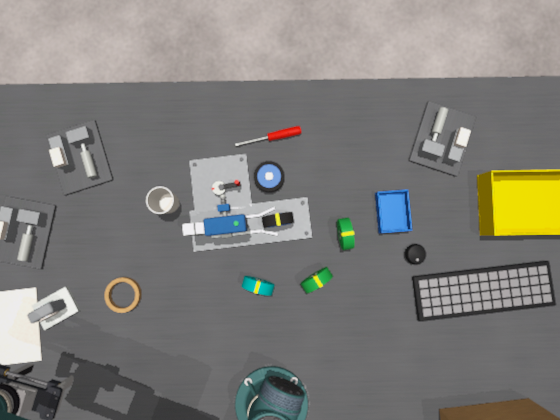

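View pics/side0.png

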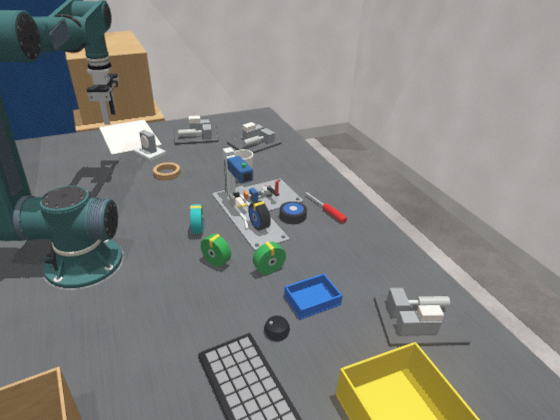

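The top view shows the black wheel at (278,219), standing in the lane. The lane runs towards image left (+y) under the blue head at (225,225). The cam's red pin is near (237,183).

Things that could be taken for the wheel:
- green wheels at (346,233) and (317,280)
- a turquoise wheel at (258,286)
- the spare, lying flat, at (268,177)

I choose the black one with the blue core at (278,219) and will check it in a close crop.

```bash
cat > h.py <<'E'
import numpy as np,cv2
def world(d,K,T):
    v,u=np.mgrid[:d.shape[0],:d.shape[1]]
    c=np.stack([(u-K[0,2])/K[0,0]*d,-(v-K[1,2])/K[1,1]*d,-d],-1)
    return (c-T[:3,3])@T[:3,:3]   # R^T (c-t)
def proj(P,K,T):
    c=np.atleast_2d(P)@T[:3,:3].T+T[:3,3]; return np.c_[K[0,2]+K[0,0]*c[:,0]/-c[:,2],K[1,2]+K[1,1]*c[:,1]/c[:,2]]
E
python3 - <<'E'
import numpy as np,cv2
from h import *
z=np.load("pics/top0.npz");p,d=z['p'],z['d'];W=world(d,z['mtx'],z['world_to_cam'])
cv2.imwrite("pics/c1.png",cv2.resize(p[140:260,170:330],None,fx=5,fy=5,interpolation=cv2.INTER_CUBIC)[:,:,::-1])
reg=np.zeros(d.shape,bool);reg[140:260,170:330]=1
print("table z",np.median(W[290:300,180:220,2]))
def rect(m,n):
    q=W[m][:,:2].astype(np.float32);(c,s,a)=cv2.minAreaRect(q);print(n,len(q),c,s,a,"mean",W[m].mean(0))
    return cv2.boxPoints((c,s,a))
h=W[...,2];hsv=cv2.cvtColor(p,cv2.COLOR_RGB2HSV)
blue=(hsv[...,0]>95)&(hsv[...,0]<125)&(hsv[...,1]>120)
rect(reg&blue&(h>.155)&(h<.18),"head")
x=np.arange(560)[None]+0*h; 
rect(reg&(h>.165)&(x<204)&~blue,"post")
pl=reg&(h>.003)&(h<.0095)&(hsv[...,1]<40)&(hsv[...,2]>90);print(rect(pl&(x>252),"plate right"))
rect(reg&(h>.06)&(x>255)&(x<300),"wheeltop>60")
m=reg&(h>.06)&(x>255)&(x<300);print("ztop",np.percentile(h[m],[50,90,100]))
yel=reg&(hsv[...,0]>20)&(hsv[...,0]<35)&(hsv[...,1]>150)&(h>.03);print("yel",W[yel].mean(0),yel.sum())
red=reg&((hsv[...,0]<8)|(hsv[...,0]>172))&(hsv[...,1]>150)&(x<250)&(x>200);v,u=np.nonzero(red);print(np.c_[u,v,np.round(W[red]*1000)].astype(int).tolist())
E
```

```text
table z -0.0006592916430866228
head 666 (0.5090858936309814, 0.10857599973678589) (0.043518055230379105, 0.10623396933078766) 6.121460914611816 mean [0.50869749 0.10968049 0.16920868]
post 167 (0.49632352590560913, 0.0906783938407898) (0.24793443083763123, 0.03091398812830448) 88.40380859375 mean [0.49641783 0.17108405 0.30727547]
plate right 1903 (0.5865027904510498, -0.06744987517595291) (0.22645550966262817, 0.35323143005371094) 89.04936981201172 mean [ 0.54125172 -0.05347966  0.00542811]
[[ 0.40803283 -0.17773184]
 [ 0.7612156  -0.18359226]
 [ 0.76497275  0.04283209]
 [ 0.41178995  0.04869251]]
wheeltop>60 397 (0.5088971853256226, -0.029617484658956528) (0.0632593184709549, 0.08720912784337997) 7.208194255828857 mean [ 0.52011968 -0.02815002  0.15848457]
ztop [0.08962901 0.09747972 1.28106691]
yel [ 0.52299281 -0.02673032  0.09549489] 55
[[235, 181, 632, 89, 87], [236, 181, 631, 86, 91], [237, 181, 631, 83, 92], [235, 182, 629, 89, 88], [236, 182, 629, 86, 88], [237, 182, 629, 83, 90], [238, 182, 628, 81, 91], [239, 182, 630, 79, 78], [235, 183, 626, 89, 88], [236, 183, 626, 86, 88], [237, 183, 626, 83, 90], [238, 183, 625, 81, 92], [239, 183, 628, 79, 73], [236, 184, 624, 87, 81], [237, 184, 624, 84, 82], [238, 184, 624, 82, 81], [239, 184, 626, 81, 63], [237, 185, 624, 87, 58], [238, 185, 624, 84, 59]]
```

View pics/c1.png

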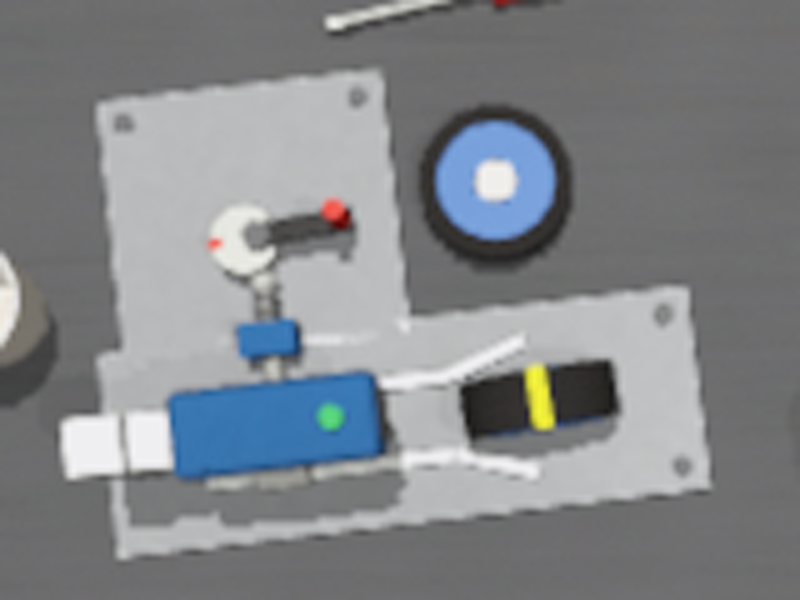

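The crop confirms it: the black-tread wheel with the yellow mark, top edge about (540,395) in the crop, stands at the kerb mouth. The cam's red pin is at (335,212) and its red high-point stripe at (215,243). I'll write a helper that works out moves, then hover over the lane for a closer look.

```bash
cat >> h.py <<'E'
from scipy.spatial.transform import Rotation as Ro
def lean(yaw,a):  # tool down, tool x at yaw (deg), then leaned a deg about tool x
    return Ro.from_euler('ZX',[yaw,180],degrees=True)*Ro.from_euler('x',a,degrees=True)
def rel(pos,R,o):
    Rc=Ro.from_euler('xyz',o['ee_rot']); t=(Rc.inv()*R).as_rotvec(degrees=True); s=Rc.inv().apply(np.array(pos)-o['tool_pos'])*1000
    print("turn",t.round(1).tolist(),"shift",s.round(1).tolist())
E
python3 - <<'E'
from bench import robot
from h import *
rel([.53,-.04,.34],lean(6.3,0),robot.get_obs())
E
```

```text
turn [0.1, 0.1, 67.4] shift [-439.8, 520.0, -134.8]
```

```bash
python3 -m jog '[[[0,0,9],[0,20,-45],-1],[[0,0,17],[-30,55,-70],-1],[[0,0,26],[-66,90,-90],-1],[[0,0,34],[-98,128,-110],-1],[[0,0,43],[-130,166,-120],-1]]'
python3 - <<'E'
from bench import robot
from h import *
rel([.53,-.04,.34],lean(6.3,0),robot.get_obs())
E
```

```text
time: 0.6
tool_pos: [0.2718, 0.364, 0.3244]
ee_rot: [-3.141, -0.002, 0.539]
wrist_force: [1.2, 0.1, 0.5]
width: 0.0939
turn [-0.1, -0.1, 24.6] shift [14.4, 479.2, -15.8]
```

```bash
python3 -m jog '[[[0,0,8],[1,48,-6],-1],[[0,0,16],[3,96,-12],-1],[[0,0,24],[4,144,-16],-1],[[0,0,24.6],[6,192,-16],-1],[[0,0,24.6],[7,240,-16],-1]]'
python3 -m jog '[[[0,0,0],[-92,24,0],-1],[[0,0,0],[-92,72,0],-1]]' >/dev/null; echo skip; python3 - <<'E'
from bench import robot
from h import *
print(robot.get_obs()['tool_pos'])
rel([.53,-.04,.34],lean(6.3,0),robot.get_obs())
E
```

```text
time: 1.1
tool_pos: [0.402, 0.1617, 0.3389]
ee_rot: [-3.141, -0.0, 0.114]
wrist_force: [0.9, 1.3, 0.9]
width: 0.0937
skip
[0.32916526 0.10181757 0.33698635]
turn [-0.0, 0.4, 0.4] shift [183.0, 164.2, -4.3]
```

```bash
python3 -m jog '[[[0,0,0.4],[37,32,-3],-1],[[0,0,0.4],[74,64,-3],-1],[[0,0,0.4],[110,98,-3],-1],[[0,0,0.4],[146,130,-3],-1],[[0,0,0.4],[183,164,-3],-1]]'
python3 -m jog '[[[0,0,0],[0,0,0],1],[[0,0,0],[0,0,0],1]]'
python3 - <<'E'
from bench import robot, eyes
from h import *
o=robot.get_obs();c=eyes.camera_params("wrist");p,d=eyes.snapshot("wrist")
np.savez("pics/w1.npz",p=p,d=d,**c);cv2.imwrite("pics/w1.png",p[:,:,::-1]);print(o['tool_pos'],o['ee_rot'],c)
E
```

```text
time: 1.8
tool_pos: [0.5313, -0.0412, 0.3417]
ee_rot: [-3.141, 0.0, 0.107]
wrist_force: [-0.5, -0.5, 0.6]
width: 0.0938
time: 2.0
tool_pos: [0.5305, -0.0405, 0.3398]
ee_rot: [-3.14, 0.005, 0.106]
wrist_force: [-0.5, 0.3, 0.3]
width: 0.0815
[ 0.53049892 -0.04047949  0.33982939] [-3.13980814  0.00463114  0.10590039] {'mtx': array([[328.2327364 ,   0.        , 276.79491768],
       [  0.        , 328.2327364 , 209.4643099 ],
       [  0.        ,   0.        ,   1.        ]]), 'world_to_cam': array([[ 0.9944482 ,  0.10514875, -0.0040636 , -0.52185773],
       [-0.10323423,  0.96740521, -0.2312355 ,  0.14865717],
       [-0.02038298,  0.23037123,  0.97288932, -0.50072859],
       [ 0.        ,  0.        ,  0.        ,  1.        ]])}
```

View pics/w1.png

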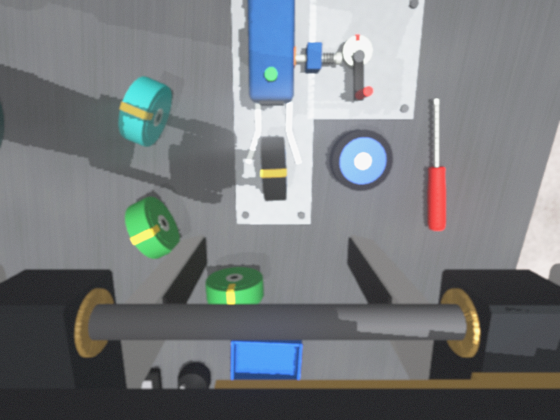

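The wrist view shows the wheel centred at about (273,168), yellow mark up, between kerb mouths at (252,160) and (297,160). The head is at (271,50), the cam at (357,52) and the pin at (367,91). The two green wheels and the turquoise one are clear of the lane. Now I'll measure the lane frame.

```bash
python3 - <<'E'
from h import *
z=np.load("pics/w1.npz");p,d,K,T=z['p'],z['d'],z['mtx'],z['world_to_cam'];W=world(d,K,T)*1000
def ray(u,v,zz):
    u,v=np.broadcast_arrays(np.float64(u),np.float64(v));r=np.stack([(u-K[0,2])/K[0,0],-(v-K[1,2])/K[1,1],-np.ones_like(u)],-1)@T[:3,:3];c=-T[:3,3]@T[:3,:3]
    return (c+r*((zz-c[2])/r[...,2])[...,None])*1000
hsv=cv2.cvtColor(p,cv2.COLOR_RGB2HSV).astype(int);g=hsv[...,2];H,S=hsv[...,0],hsv[...,1]
# plate edges
E=[]
for v in range(200,218):
    r=cv2.GaussianBlur(p[v:v+1].mean(-1),(3,1),0)[0];gr=np.gradient(r);E.append((ray(225+np.argmax(gr[225:250]),v,.006),ray(300+np.argmin(gr[300:325]),v,.006)))
E=np.array(E);m=E.mean(1)
for k in (0,1): q=np.polyfit(E[:,k,1],E[:,k,0],1);print("edge",k,np.degrees(np.arctan(-q[0])),"x at y=-100",np.polyval(q,-100))
vb=[];
for u in range(250,300):
    if abs(u-246)<5: continue
    c=p[205:240,u].mean(-1);vb.append((u,205+np.argmin(np.gradient(cv2.GaussianBlur(c[:,None],(1,3),0)[:,0]))))
vb=np.array(vb);B=ray(vb[:,0],vb[:,1],.006);q=np.polyfit(B[:,0],B[:,1],1);print("back edge ang",np.degrees(np.arctan(q[0])),"y at x=527",np.polyval(q,527))
blue=(H>95)&(H<125)&(S>120);u=np.arange(560)[None]+0*H;v=np.arange(420)[:,None]+0*H
hd=blue&(v<105)&(u>240)&(u<300)
L=[];R=[]
for vv in range(5,95): 
    uu=np.nonzero(hd[vv]&(W[vv,:,2]>150))[0]
    if len(uu)>20:L.append(ray(uu[0]-.5,vv,.170));R.append(ray(uu[-1]+.5,vv,.170))
L,R=np.array(L),np.array(R)
for n,A in(("headL",L),("headR",R)): q=np.polyfit(A[:,1],A[:,0],1);print(n,np.degrees(np.arctan(-q[0])),"x at y=100",np.polyval(q,100))
top=hd&(W[...,2]>150);vv=[np.nonzero(top[:,c])[0].max()+.5 for c in range(255,290)];print("head front",ray(np.arange(255,290),vv,.170)[[0,17,-1]])
# wheel
wm=(W[...,2]>60)&(u>250)&(u<300)&(v>125)&(v<215);q=cv2.minAreaRect(W[wm][:,:2].astype(np.float32));print("wheel>60",q,W[wm].mean(0))
ym=wm&(H>18)&(H<35)&(S>120);print("yellow",W[ym].mean(0),ym.sum())
red=((H<8)|(H>172))&(S>150)&(u>345)&(u<385)&(v<105);
pt=red&(W[...,2]>85)&(v>60);print("pin top",W[pt].mean(0),pt.sum(),ray(*np.argwhere(pt).mean(0)[::-1],.091)); st=red&(v<45);print("stripe",W[st].mean(0),st.sum())
wh=(S<30)&(g>180)&(u>335)&(u<380)&(v>28)&(v<75)&(W[...,2]>20);print("disc",W[wh].mean(0))
E
```

```text
edge 0 8.961814311869912 x at y=-100 468.4961524620598
edge 1 2.949586573829488 x at y=-100 589.3181408499886
back edge ang 6.102133604033671 y at x=527 -120.41029910474435
headL 6.169498793458926 x at y=100 487.3976769744996
headR 4.4821420783581924 x at y=100 530.3550795090765
head front [[497.05722358  59.1135146  170.        ]
 [513.85868325  63.77249914 170.        ]
 [530.80305867  66.51689533 170.        ]]
wheel>60 ((522.5164794921875, -21.589702606201172), (34.03452682495117, 94.91602325439453), 6.963254451751709) [522.89572852 -21.7482084   92.34303628]
yellow [523.59772861 -25.86725746  96.41802829] 191
pin top [nan nan nan] 0 [nan nan nan]
stripe [nan nan nan] 0
disc [615.25016078 143.90310258  38.59542412]<stdin>:31: RuntimeWarning: Mean of empty slice.
  ret = um.true_divide(
```

```bash
python3 - <<'E'
from bench import robot
from h import *
z=np.load("pics/top0.npz");W=world(z['d'],z['mtx'],z['world_to_cam'])*1000
m=np.zeros(W.shape[:2],bool);m[210:258,330:362]=1;m&=W[...,2]>30;print("green",np.percentile(W[m],[2,98],axis=0).round())
rel([.529,-.095,.150],lean(6.1,25),robot.get_obs())
E
```

```text
green [[ 438. -236.   40.]
 [ 523. -198.   94.]]
turn [24.9, 0.1, 0.0] shift [-6.5, 55.0, 191.4]
```

```bash
python3 -m jog '[[[8,0,0],[-2,18,45],1],[[16,0,0],[-4,36,90],1],[[25,0,0],[-6,55,135],1],[[25,0,0],[-6.5,55,175],1],[[25,0,0],[-6.5,55,191],1]]'
python3 - <<'E'
from bench import robot
from h import *
rel([.529,-.090,.036],lean(6.1,25),robot.get_obs())
E
```

```text
time: 2.55
tool_pos: [0.5268, -0.0948, 0.1472]
ee_rot: [-2.701, 0.006, 0.105]
wrist_force: [0.3, 1.4, -0.5]
width: 0.0375
turn [-0.2, 0.3, -0.2] shift [3.4, 43.3, 102.5]
```

```bash
python3 -m jog '[[[0,0,0],[1,12,30],1],[[0,0,0],[2,25,60],1],[[0,0,0],[2.5,37,88],1],[[0,0,0],[2.5,43,102],1],[[0,0,0],[2.5,43,102],1]]'
python3 - <<'E'
from bench import robot,eyes
from h import *
o=robot.get_obs();rel([.529,-.090,.036],lean(6.1,25),o);print(o['tool_pos'])
p,d=eyes.snapshot("wrist");q,e=eyes.snapshot("side")
cv2.imwrite("pics/m2.png",np.hstack([cv2.resize(p,(448,336)),cv2.resize(q[130:280,170:320],(336,336))])[:,:,::-1])
E
```

```text
time: 3.05
tool_pos: [0.5312, -0.089, 0.0406]
ee_rot: [-2.705, 0.001, 0.11]
wrist_force: [0.2, 0.5, -0.7]
width: 0.0006
turn [-0.0, 0.1, 0.2] shift [-2.3, 2.7, 3.8]
[ 0.53118205 -0.08896806  0.04060375]
```

View pics/m2.png

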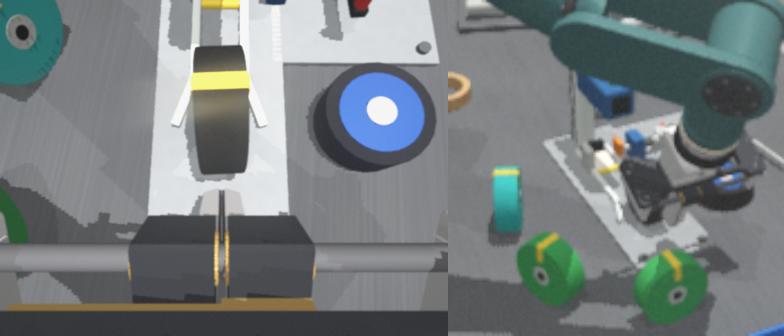

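The closed fingertips sit right behind the wheel on its centre line: tip at (223,195), wheel centred on column 220 between kerb tips at 180 and 262. Starting the push at about 40 mm/s.

```bash
python3 -m jog '[[[0,0,0],[-0.5,-2.5,3.5],1],[[0,0,0],[-1,-5.5,7],1],[[0,0,0],[-1,-9.2,8.7],1],[[0,0,0],[-1,-12.8,10.4],1],[[0,0,0],[-1,-16.4,12],1]]'
python3 -m jog '[[[0,0,0],[0,-3.6,1.7],1],[[0,0,0],[0,-7.2,3.4],1],[[0,0,0],[0,-10.9,5.1],1],[[0,0,0],[0,-14.5,6.8],1],[[0,0,0],[0,-18.1,8.5],1]]'
python3 - <<'E'
from bench import robot,eyes
from h import *
p,d=eyes.snapshot("wrist");c=eyes.camera_params("wrist");cv2.imwrite("pics/w3.png",p[:,:,::-1])
W=world(d,c['mtx'],c['world_to_cam'])*1000
h=cv2.cvtColor(p,cv2.COLOR_RGB2HSV).astype(int);u=np.arange(560)[None]+0*h[...,0]
m=(h[...,0]>18)&(h[...,0]<35)&(h[...,1]>120)&(u>230)&(u<325);m[300:]=0
mm=m&(W[...,2]>25);print("yellow",W[mm].mean(0).round(1),mm.sum(),"sill",W[m&(W[...,2]<=25)].mean(0))
b=(h[...,2]<90)&(u>225)&(u<330)&(W[...,2]>50)&(W[...,2]<110);b[260:]=0;print("wheel>50 lo/hi",np.percentile(W[b],[2,50,98],axis=0).round(1).tolist())
E
```

```text
time: 3.65
tool_pos: [0.5286, -0.0708, 0.0367]
ee_rot: [-2.705, -0.0, 0.107]
wrist_force: [0.3, 0.1, -0.1]
width: 0.0003
time: 4.15
tool_pos: [0.5264, -0.051, 0.0364]
ee_rot: [-2.705, 0.0, 0.107]
wrist_force: [-1.0, -0.2, -0.9]
width: 0.0001
yellow [515.6  18.3  94.6] 827 sill [507.09799315 106.0407554   10.12182519]
wheel>50 lo/hi [[508.0, -43.0, 57.2], [522.4, -27.7, 84.7], [538.2, -11.9, 93.8]]
```

```bash
python3 -m jog '[[[0,0,0],[-0.5,-3.6,1.7],1],[[0,0,0],[-1,-7.2,3.4],1],[[0,0,0],[-1.5,-10.9,5.1],1],[[0,0,0],[-2,-14.5,6.8],1],[[0,0,0],[-2,-18.1,8.5],1]]'
python3 -m jog '[[[0,0,0],[0,-3.6,1.7],1],[[0,0,0],[0,-7.2,3.4],1],[[0,0,0],[0,-10.9,5.1],1],[[0,0,0],[0,-14.5,6.8],1],[[0,0,0],[0,-18.1,8.5],1]]'
python3 - <<'E'
from bench import robot,eyes
import cv2
p,d=eyes.snapshot("wrist");q,e=eyes.snapshot("side")
cv2.imwrite("pics/m3.png",cv2.hconcat([cv2.resize(p,(448,336)),cv2.resize(q[130:280,170:320],(336,336))])[:,:,::-1])
E
```

```text
time: 4.7
tool_pos: [0.5222, -0.0312, 0.0364]
ee_rot: [-2.705, 0.0, 0.107]
wrist_force: [0.2, -0.3, -0.2]
width: 0.0003
time: 5.2
tool_pos: [0.5202, -0.0114, 0.0363]
ee_rot: [-2.705, -0.0, 0.107]
wrist_force: [-0.3, 0.4, -0.6]
width: 0.0006
```

View pics/m3.png

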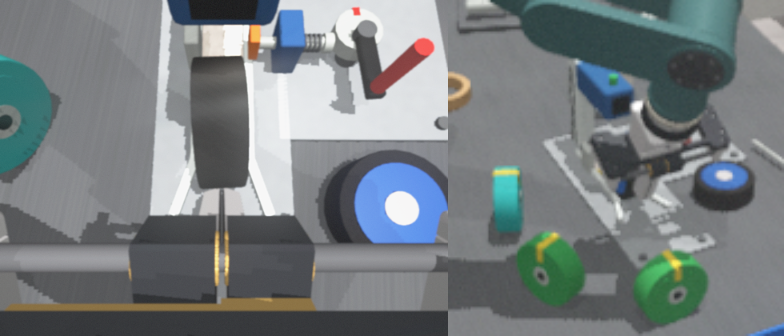

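The wheel is upright inside the straight kerbs, at (220,120) in the left panel, and its mark has gone round the front. Next I lean the tool to about 42° while pushing on.

```bash
python3 -m jog '[[[2,0,0],[0,-3.6,1.7],1],[[4,0,0],[0,-7.2,3.4],1],[[6,0,0],[0,-10.9,5.1],1],[[8,0,0],[0,-14.5,6.8],1],[[9,0,0],[0,-18.1,8.5],1]]'
python3 -m jog '[[[2,0,0],[0,-3.3,2.2],1],[[4,0,0],[0,-6.6,4.5],1],[[6,0,0],[0,-9.9,6.7],1],[[8,0,0],[0,-13.3,8.9],1],[[8,0,0],[0,-16.6,11.2],1]]'
python3 - <<'E'
from bench import robot
from h import *
o=robot.get_obs();p=np.array([.5053,.1224]);e=np.array([-.1063,.9943]);t=o['tool_pos']
print("lean",180-abs(np.degrees(o['ee_rot'][0])),"pocket x",(t[:2]-p)@e*1000,"y",(t[:2]-p)@[-.9943,-.1063]*1000,t[2],o['wrist_force'])
E
```

```text
time: 5.8
tool_pos: [0.5179, 0.0078, 0.0356]
ee_rot: [-2.546, 0.001, 0.106]
wrist_force: [-0.2, -1.2, -0.0]
width: 0.0003
time: 6.3
tool_pos: [0.5155, 0.0279, 0.0353]
ee_rot: [-2.406, 0.002, 0.106]
wrist_force: [-0.7, -0.2, -0.0]
width: 0.0002
lean 42.12710712275583 pocket x -95.0836847207801 y -0.13306537115480171 0.03531295122453718 [-0.68741564 -0.16184468 -0.01969559]
```

```bash
python3 -m jog '[[[0,0,0],[0,-1.8,2.4],1],[[0,0,0],[0,-3.6,4.9],1],[[0,0,0],[0,-5.5,7.3],1],[[0,0,0],[0,-7.3,9.8],1],[[0,0,0],[0,-9.1,12.2],1]]'
python3 -m jog '[[[0,0,0],[0,-2.2,2],1],[[0,0,0],[0,-4.5,4],1],[[0,0,0],[0,-6.7,6],1],[[0,0,0],[0,-8.9,8],1],[[0,0,0],[0,-11.1,10],1]]'
python3 - <<'E'
from bench import robot,eyes
from h import *
p,d=eyes.snapshot("wrist");q,e=eyes.snapshot("side")
cv2.imwrite("pics/m4.png",cv2.hconcat([cv2.resize(p,(448,336)),cv2.resize(q[130:280,170:320],(336,336))])[:,:,::-1])
E
```

```text
time: 6.8
tool_pos: [0.5162, 0.0409, 0.0342]
ee_rot: [-2.414, -0.004, 0.106]
wrist_force: [0.9, -6.6, 2.7]
width: 0.0003
time: 7.3
tool_pos: [0.5122, 0.0586, 0.0332]
ee_rot: [-2.407, 0.001, 0.108]
wrist_force: [0.4, -0.2, 0.7]
width: 0.0005
```

View pics/m4.png

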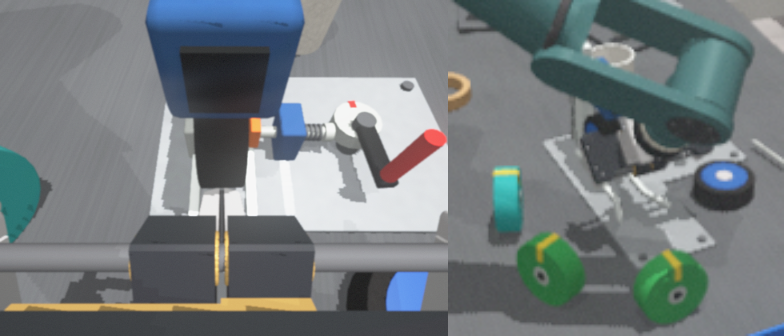

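```bash
python3 -m jog '[[[0,0,0],[0,-1.5,1.3],1],[[0,0,0],[0,-3,2.7],1],[[0,0,0],[0,-4.5,4],1],[[0,0,0],[0,-6,5.4],1],[[0,0,0],[0,-6,5.4],1]]'
python3 - <<'E'
from bench import robot,eyes
from h import *
o=robot.get_obs();P=np.array([.5053,.1224]);ex=np.array([-.1063,.9943]);ey=np.array([-.9943,-.1063])
print("tcp pocket x",(o['tool_pos'][:2]-P)@ex*1000)
c=eyes.camera_params("wrist");p,d=eyes.snapshot("wrist");W=world(d,c['mtx'],c['world_to_cam'])
X=(W[...,:2]-P)@ex*1000;Y=(W[...,:2]-P)@ey*1000;Z=W[...,2]*1000
m=(abs(Y)<14)&(Z>40)&(Z<110)&(X>-80)&(X<60)
for a,b in((44,52),(52,60),(60,68),(68,76),(76,84)):
    k=m&(Z>=a)&(Z<b);print(a,b,k.sum(),np.percentile(X[k],[5,25,50]).round(1) if k.sum() else '', np.round(-np.sqrt(45**2-((a+b)/2-53.5)**2),1))
E
```

```text
time: 7.9
tool_pos: [0.5118, 0.066, 0.0333]
ee_rot: [-2.408, 0.0, 0.107]
wrist_force: [0.2, 0.2, 0.5]
width: 0.0002
tcp pocket x -56.749035507276
44 52 540 [-60.  -57.1 -53.5] -44.7
52 60 765 [-67.1 -64.1 -43.5] -44.9
60 68 1025 [-74.4 -71.3 -42.5] -43.8
68 76 1144 [-79.2 -75.9 -39.7] -41.0
76 84 887 [-37.4 -36.1 -34.9] -36.4
```

The wheel's rear profile matches a wheel centred on the pocket (-36.1 mm measured, -36.4 expected at z≈80), and the contact force is about zero. Backing out along the tool axis, then taking a clean look.

```bash
python3 -m jog '[[[0,0,0],[0,2,-10],1],[[0,0,0],[0,4,-35],1],[[0,0,0],[0,4,-75],1],[[-8,0,0],[0,4,-120],1],[[-16,0,0],[0,4,-165],1]]'
python3 - <<'E'
from bench import robot,eyes
from h import *
o=robot.get_obs();rel([.635,.06,.22],lean(-83.9,0),o)
p,d=eyes.snapshot("wrist");q,e=eyes.snapshot("side")
cv2.imwrite("pics/m5.png",cv2.hconcat([cv2.resize(p,(448,336)),cv2.resize(q[130:230,200:300],(336,336))])[:,:,::-1])
E
```

```text
time: 8.45
tool_pos: [0.524, -0.0499, 0.1542]
ee_rot: [-2.692, 0.001, 0.104]
wrist_force: [1.0, 0.7, 0.4]
width: 0.0006
turn [-20.1, 20.2, 88.2] shift [121.7, -116.8, -16.9]
```

View pics/m5.png

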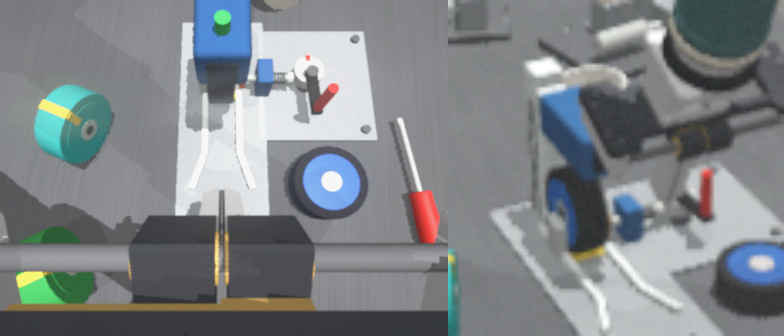

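The wheel stands upright under the head, past the yellow sill (right panel, wheel at about (575,210)). Next, the red pin of the cam at (328,95) in the left panel.

```bash
python3 -m jog '[[[-1.8,1.8,8],[5,-20,-30],-1],[[-3.6,3.6,16],[15,-35,-36],-1],[[-5.5,5.5,24],[30,-50,-36],-1],[[-7.3,7.3,32],[45,-60,-36],-1],[[-9.2,9.2,40],[61,-71,-36],-1]]'
python3 - <<'E'
from bench import robot
from h import *
rel([.635,.06,.22],lean(-83.9,0),robot.get_obs())
E
```

```text
time: 9.05
tool_pos: [0.5795, 0.0072, 0.217]
ee_rot: [-2.892, 0.095, -0.61]
wrist_force: [-0.4, -0.1, -0.5]
width: 0.0371
turn [-11.1, 11.2, 48.0] shift [14.9, -73.8, 14.2]
```

```bash
python3 -m jog '[[[-1.9,1.9,8],[3,-14,3],-1],[[-3.8,3.8,16],[6,-29,6],-1],[[-5.6,5.6,24],[9,-44,8],-1],[[-7.5,7.5,32],[12,-59,11],-1],[[-9.3,9.3,40],[15,-74,14],-1]]'
python3 - <<'E'
from bench import robot,eyes
from h import *
rel([.630,.065,.20],lean(-83.9,0),robot.get_obs())
E
```

```text
time: 9.55
tool_pos: [0.6348, 0.0608, 0.2201]
ee_rot: [-3.109, 0.03, -1.324]
wrist_force: [0.3, 0.0, 0.0]
width: 0.0771
turn [-1.8, 1.8, 8.0] shift [-4.7, 4.3, 20.1]
```

```bash
python3 -m jog '[[[-1.8,1.8,8],[-4.7,4.3,20],-1],[[-1.8,1.8,8],[-4.7,4.3,20],-1],[[-1.8,1.8,8],[-4.7,4.3,20],-1],[[-1.8,1.8,8],[-4.7,4.3,20],-1]]'
python3 - <<'E'
from bench import robot,eyes
from h import *
o=robot.get_obs();rel([.628,.084,.20],lean(-83.9,0),o)
c=eyes.camera_params("wrist");p,d=eyes.snapshot("wrist");W=world(d,c['mtx'],c['world_to_cam'])*1000
b=p.astype(int);red=(b[...,0]>110)&(b[...,0]>2*b[...,1])&(b[...,0]>2*b[...,2]);m=red&(abs(W[...,0]-630)<40)&(abs(W[...,1]-84)<40)
for a,z in((45,60),(60,75),(75,86),(86,100)):
    k=m&(W[...,2]>a)&(W[...,2]<z);print(a,z,k.sum(),W[k].mean(0).round(1) if k.sum() else '')
s=red&(W[...,2]<40)&(W[...,2]>20)&(abs(W[...,0]-620)<35)&(abs(W[...,1]-150)<35);print("stripe",s.sum(),W[s].mean(0) if s.sum() else '')
cv2.imwrite("pics/w6.png",p[:,:,::-1])
E
```

```text
time: 9.95
tool_pos: [0.6301, 0.0639, 0.2009]
ee_rot: [-3.139, 0.002, -1.457]
wrist_force: [0.2, -0.7, 0.8]
width: 0.0939
turn [-0.1, 0.1, 0.4] shift [-20.2, -0.2, 0.9]
45 60 9 [634.3  85.8  55.9]
60 75 23 [634.3  85.7  66.9]
75 86 22 [634.2  85.9  80.2]
86 100 108 [630.5  86.7  90.7]
stripe 13 [616.68016745 160.60164223  35.55750101]
```

View pics/w6.png

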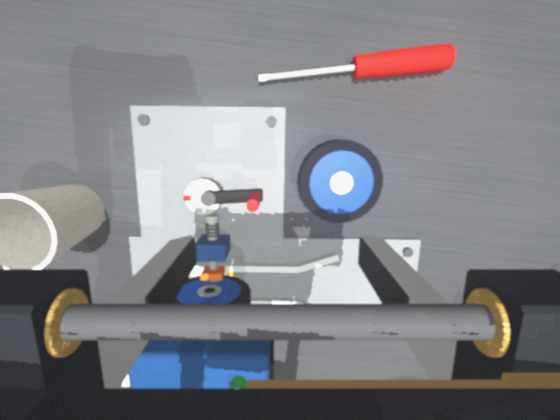

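The pin's top is at (253,205) in the picture, at world (630, 86) mm. Pin and stripe together put the cam axis near (620,135), which agrees with the value from the lane frame. I'll descend and pinch.

```bash
python3 -m jog '[[[0,0,0.4],[-10,-0.5,25],-1],[[0,0,0.4],[-22,-0.5,65],-1],[[0,0,0.4],[-22,-0.5,105],-1],[[0,0,0.4],[-22,-0.5,135],-1],[[0,0,0.4],[-22,-0.5,148],-1]]'
python3 -m jog '[[[0,0,0],[0,0,0],-1],[[0,0,0],[0,0,0],0.3],[[0,0,0],[0,0,0],0.5],[[0,0,0],[0,0,0],0.6],[[0,0,0],[0,0,0],0.6]]'
python3 - <<'E'
from bench import robot
from h import *
o=robot.get_obs();rel([.6295,.086,.052],lean(-83.9,0),o)
E
```

```text
time: 10.5
tool_pos: [0.6261, 0.086, 0.0491]
ee_rot: [3.138, 0.002, -1.465]
wrist_force: [-0.6, -0.1, -0.1]
width: 0.0937
time: 11.0
tool_pos: [0.6291, 0.0869, 0.0538]
ee_rot: [-3.138, 0.001, -1.465]
wrist_force: [-0.4, -0.3, -0.2]
width: 0.0654
turn [-0.2, 0.1, -0.0] shift [0.9, -0.3, 1.8]
```

```bash
python3 -m jog '[[[0,0,0],[0,0,0],1],[[0,0,0],[0,0,0],1],[[0,0,0],[0,0,0],1],[[0,0,0],[0,0,0],1],[[0,0,0],[0,0,0],1]]'
python3 -m jog '[[[0,0,0],[0,0,0],1],[[0,0,0],[0,0,0],1]]'
python3 - <<'E'
from bench import robot
from h import *
o=robot.get_obs();Rc=Ro.from_euler('xyz',o['ee_rot']);p=np.array([.6295,.0865]);A=np.array([.620,.135]);t=o['tool_pos']
a0=np.arctan2(*(p-A)[::-1]);af=np.radians(6.1);print("a0",np.degrees(a0))
for k in range(1,21):
    a=a0+(af-a0)*k/20;q=A+.05*np.array([np.cos(a),np.sin(a)])-(A+.05*np.array([np.cos(a0),np.sin(a0)]));print(k,(Rc.inv().apply([*q,0])*1000).round(1)[:2])
E
```

```text
time: 11.5
tool_pos: [0.6281, 0.0869, 0.0521]
ee_rot: [-3.14, 0.002, -1.465]
wrist_force: [0.4, -0.5, 0.7]
width: 0.0249
time: 11.7
tool_pos: [0.6282, 0.0864, 0.0521]
ee_rot: [-3.14, 0.0, -1.465]
wrist_force: [0.7, -0.6, 0.1]
width: 0.0113
a0 -78.9174305369704
1 [-0.5 -3.7]
2 [-1.2 -7.3]
3 [ -2.2 -10.9]
4 [ -3.5 -14.4]
5 [ -5.  -17.8]
6 [ -6.7 -21. ]
7 [ -8.7 -24.1]
8 [-11.  -27.1]
9 [-13.4 -29.9]
10 [-16.  -32.5]
11 [-18.9 -34.9]
12 [-21.9 -37.1]
13 [-25. -39.]
14 [-28.3 -40.8]
15 [-31.7 -42.2]
16 [-35.2 -43.4]
17 [-38.8 -44.4]
18 [-42.4 -45.1]
19 [-46.1 -45.5]
20 [-49.8 -45.6]
```

The pin is gripped (width 11 mm against its 12 mm diameter). Leading it along the arc.

```bash
python3 -m jog '[[[0,0,0],[-0.5,-3.7,0],1],[[0,0,0],[-1.2,-7.3,0],1],[[0,0,0],[-2.2,-10.9,0],1],[[0,0,0],[-3.5,-14.4,0],1],[[0,0,0],[-5,-17.8,0],1]]'
python3 -m jog '[[[0,0,0],[-1.7,-3.2,0],1],[[0,0,0],[-3.7,-6.3,0],1],[[0,0,0],[-6,-9.3,0],1],[[0,0,0],[-8.4,-12.1,0],1],[[0,0,0],[-11,-14.7,0],1]]'
```

```text
time: 12.2
tool_pos: [0.6442, 0.0913, 0.0521]
ee_rot: [3.139, -0.003, -1.465]
wrist_force: [-4.0, -6.7, 3.1]
width: 0.0117
time: 12.7
tool_pos: [0.6595, 0.1016, 0.0523]
ee_rot: [-3.141, -0.007, -1.466]
wrist_force: [-0.3, -10.4, 0.7]
width: 0.0112
```

```bash
python3 -m jog '[[[0,0,0],[-2.9,-2.4,0],1],[[0,0,0],[-5.9,-4.6,0],1],[[0,0,0],[-9,-6.5,0],1],[[0,0,0],[-12.3,-8.3,0],1],[[0,0,0],[-15.7,-9.7,0],1]]'
python3 - <<'E'
from bench import robot,eyes
from h import *
o=robot.get_obs();A=np.array([.620,.135]);r=o['tool_pos'][:2]-A;print(np.hypot(*r),np.degrees(np.arctan2(r[1],r[0])),o['wrist_force'],o['width'])
c=eyes.camera_params("wrist");p,d=eyes.snapshot("wrist");W=world(d,c['mtx'],c['world_to_cam'])*1000
b=p.astype(int);red=(b[...,0]>100)&(b[...,0]>2*b[...,1])&(b[...,0]>2*b[...,2]);s=red&(W[...,2]<42)&(W[...,2]>20)&(abs(W[...,0]-610)<45)&(abs(W[...,1]-145)<45);print("stripe",s.sum(),W[s].mean(0) if s.sum() else '')
E
```

```text
time: 13.2
tool_pos: [0.6712, 0.1165, 0.0525]
ee_rot: [-3.133, -0.009, -1.468]
wrist_force: [10.7, -12.7, -4.3]
width: 0.0115
0.054400873939637634 -19.890911721484827 [ 10.6891944  -12.72215647  -4.29065826] 0.011542824325103071
stripe 0
```

```bash
python3 -m jog '[[[0,0,0],[-4.2,-4.2,0],1],[[0,0,0],[-8.9,-6.7,0],1],[[0,0,0],[-14.8,-7.8,0],1],[[0,0,0],[-20.2,-8.4,0],1],[[0,0,0],[-20.2,-8.4,0],1]]'
python3 - <<'E'
from bench import robot,eyes
from h import *
o=robot.get_obs();print(o['tool_pos'],o['wrist_force'],o['width'])
c=eyes.camera_params("wrist");p,d=eyes.snapshot("wrist");np.savez("pics/w7.npz",p=p,d=d,**c);q,_=eyes.snapshot("top")
a=p[100:310,130:410]
cv2.imwrite("pics/m7.png",cv2.hconcat([cv2.resize(a,(480,360),interpolation=cv2.INTER_CUBIC),cv2.resize(q[150:240,180:260],(320,360),interpolation=cv2.INTER_CUBIC)])[:,:,::-1])
E
```

```text
time: 13.75
tool_pos: [0.6781, 0.1413, 0.0524]
ee_rot: [-3.13, -0.004, -1.466]
wrist_force: [10.9, -5.3, -5.7]
width: 0.0114
[0.67807122 0.14127192 0.05244878] [10.94779231 -5.25893531 -5.65434594] 0.011382538441766886
```

View pics/m7.png

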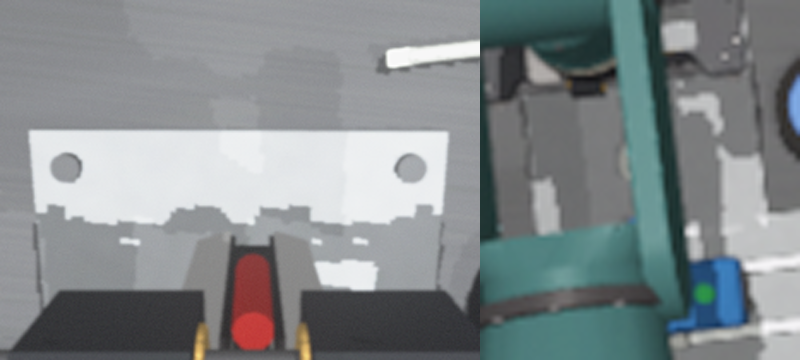

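```bash
python3 -m jog '[[[0,0,0],[1.5,0,0],1],[[0,0,0],[1.5,0,0],0],[[0,0,0],[1.5,0,0],-1],[[0,0,0],[1.5,0,0],-1],[[0,0,0],[1.5,0,0],-1]]'
python3 -m jog '[[[0,0,0],[0,0,0],-1],[[0,0,0],[0,0,0],-1],[[0,0,0],[0,0,-20],-1],[[0,0,0],[0,0,-65],-1],[[0,0,0],[0,0,-110],-1]]'
python3 -m jog '[[[0,0,0],[10,-20,-40],-1],[[0,0,0],[20,-40,-60],-1],[[0,0,0],[20,-50,-60],-1],[[0,0,0],[20,-50,-60],-1]]'
python3 - <<'E'
from bench import robot,eyes
from h import *
o=robot.get_obs()
c=eyes.camera_params("wrist");p,d=eyes.snapshot("wrist");np.savez("pics/w8.npz",p=p,d=d,**c);W=world(d,c['mtx'],c['world_to_cam'])*1000
b=p.astype(int);red=(b[...,0]>100)&(b[...,0]>2*b[...,1])&(b[...,0]>2*b[...,2])&(abs(W[...,0]-640)<70)&(abs(W[...,1]-137)<50)
for lo,hi in((20,42),(45,60),(60,75),(75,86),(86,100)):
    k=red&(W[...,2]>lo)&(W[...,2]<hi);print(lo,hi,k.sum(),W[k].mean(0).round(1) if k.sum() else '')
v,u=np.nonzero(red);print(u.min(),u.max(),v.min(),v.max());cv2.imwrite("pics/w8.png",p[:,:,::-1])
E
```

```text
time: 14.35
tool_pos: [0.6729, 0.1427, 0.0523]
ee_rot: [-3.141, 0.002, -1.465]
wrist_force: [0.0, 0.5, 0.4]
width: 0.04
time: 14.85
tool_pos: [0.672, 0.1421, 0.1619]
ee_rot: [3.139, 0.001, -1.465]
wrist_force: [0.2, -0.7, -0.1]
width: 0.0799
time: 15.25
tool_pos: [0.726, 0.1272, 0.2228]
ee_rot: [-3.139, 0.002, -1.466]
wrist_force: [0.1, -0.6, -0.4]
width: 0.0939
20 42 13 [600.6 133.8  36.1]
45 60 27 [675.8 140.7  54.3]
60 75 34 [675.9 139.8  67.8]
75 86 37 [675.5 139.6  80.5]
86 100 106 [671.7 140.5  90.7]
254 264 236 297
```

View pics/w8.png

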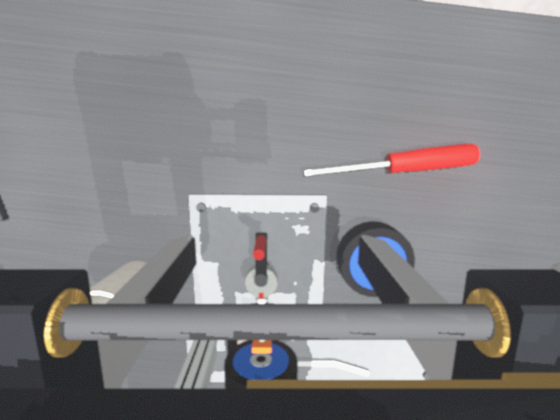

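Pin (671,140) and stripe (601,134) give a direction of 5.3° against the lane's 6.1°, so the cam is at about 2.0 rad. I'll back off for one last look at the wheel.

```bash
python3 -m jog '[[[0,0,0],[45,0,-10],-1],[[0,0,0],[90,0,-20],-1],[[0,0,0],[135,0,-30],-1],[[0,0,0],[180,0,-40],-1],[[0,0,0],[180,0,-40],-1]]'
python3 - <<'E'
from bench import robot,eyes
from h import *
q,d=eyes.snapshot("side");c=eyes.camera_params("side");W=world(d,c['mtx'],c['world_to_cam'])
cv2.imwrite("pics/s9.png",cv2.resize(q[130:230,190:310],None,fx=6,fy=6,interpolation=cv2.INTER_CUBIC)[:,:,::-1])
P=np.array([.5053,.1224]);X=(W[...,:2]-P)@[-.1063,.9943]*1000;Y=(W[...,:2]-P)@[-.9943,-.1063]*1000;Z=W[...,2]*1000
m=(abs(Y)<15)&(Z>30)&(Z<110)&(X>-60)&(X<40)
for a,b in((44,54),(54,64),(64,74),(74,84),(84,94)):
    k=m&(Z>=a)&(Z<b);print(a,b,k.sum(),np.percentile(X[k],[5,25,50]).round(1) if k.sum() else '',np.percentile(Y[k],[5,50,95]).round(1) if k.sum() else '', np.round(-np.sqrt(45**2-((a+b)/2-53.5)**2),1))
for s,(r,cc) in enumerate([(0,0)]): pass
o=robot.get_obs();print(o['time'],o['tool_pos'],o['qvel'].round(3))
E
```

```text
time: 15.8
tool_pos: [0.7433, -0.0582, 0.2622]
ee_rot: [-3.141, -0.001, -1.473]
wrist_force: [-0.7, -0.4, 0.6]
width: 0.094
44 54 32 [-44.  -41.4 -39.2] [-12.5   9.8  14.9] -44.8
54 64 36 [-43.3 -41.8 -39.4] [-11.4   6.5  14.7] -44.7
64 74 37 [-43.5 -41.4 -37.3] [-12.4   8.1  14.8] -42.2
74 84 46 [-40.6 -35.3 -30.8] [-10.3   7.5  14.7] -37.1
84 94 51 [-33.2 -28.8 -23.8] [-11.9   6.5  14.5] -27.7
15.85 [ 0.74318476 -0.05467522  0.2615677 ] [ 0.063 -0.003  0.025  0.031  0.     0.006]
```

View pics/s9.png

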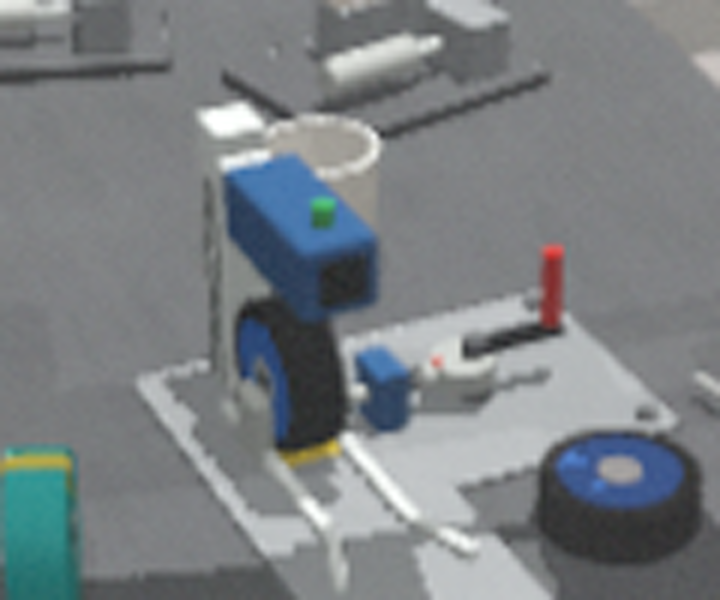

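The wheel stands upright past the yellow sill, with its rear profile within a couple of millimetres of the pocket position. The cam's red stripe is against the plunger, and the arm is clear. I'll let it settle and hand in.

```bash
python3 -m jog '[[[0,0,0],[0,0,0],-1],[[0,0,0],[0,0,0],-1],[[0,0,0],[0,0,0],-1]]' && python3 -c "
from bench import close_job
print(close_job())"
```

```text
time: 16.15
tool_pos: [0.7435, -0.0495, 0.2616]
ee_rot: [-3.141, 0.002, -1.462]
wrist_force: [-0.0, 0.4, 0.2]
width: 0.0939
the job is handed in; nothing more can be done
None
```

The job is handed in at 16.2 s, with the wheel standing in the pocket and the cam turned onto the plunger. The hand-in gives no verdict, so everything below rests on my own checks.

**Wheel:** I rolled it with shut fingertips at about 40 mm/s, leaning the tool back from 25° to 42° on the way. The highest push force I read was about 7 N, at the sill. The last side view shows the wheel upright past the sill. Its rear profile is within about 2 mm of where it should be in the pocket.

**Cam:** I led the red pin round its arc and let go. The pin-to-stripe direction measured 5.3° against the lane's 6.1°, so the cam is at about 2.0 rad. I could not read the plunger's travel directly; I inferred it from the cam angle.

**Checks that disagreed:**
- **Cam axis:** while I led the pin, forces reached about 17 N, because my estimate of the axis was a few millimetres off. The cam still ended where intended.
- **Head front edge:** one measurement of it put the pocket about 7 mm further along the lane. I set that aside because the plate, the sill and the top view agreed with each other.
- **Bystanders:** I did not re-measure them. The arm stayed clear of them, and those in the last views look undisturbed.

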